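Index the sample carousel to its next station

ROBOT

A 7-joint arm with a two-finger parallel gripper is mounted at the origin on the work surface. World frame = base frame: x ahead of the robot, y to its left, z up, the work surface at z = 0. Lengths are in m, angles in rad, forces in N, time in s.
With the tool pointing down it reaches from about 0.4 to 0.9 m from the base axis. Payload 5.5 kg.
Tool frame: the origin (TCP) lies between the finger pads; the fingertips stand 17 mm ahead of it and the grasp point (between the pads) lies 2 mm behind it (robot.tip_extent is the distance from the TCP to the fingertips, in m); z points along the fingers, y is the line along which they close (so a half turn about z gives the same grasp; the last joint's range is limited). The gripper opens to 85 mm and grips with 20 to 120 N. Pads are 22 mm wide; open, the fingers measure 114 mm over their backs; the gripper's body (76 mm by 85 mm) begins 54 mm behind the grasp point. The pads swing forward as they close: fully open they stand 13 mm farther back than shut.
Start: joints at [-1.011, 0.501, -0.427, 1.55, 0.221, 1.138, -0.21], TCP at [0.19, 0.622, 0.248] pointing down, gripper open.
Joint ranges: [-2.88, 2.88], [-0.31, 2.03], [-1.54, 1.56], [0.2, 2.42], [-1.41, 4.55], [0.19, 2.02], [-2.57, 2.57]. Speed limits (rad/s): [2.57, 2.57, 3.14, 3.14, 3.14, 3.14, 3.14].

INTERFACE

Orientations are given as a unit quaternion [w, x, y, z].
In Python, from plant import robot, vision gives the robot as it stands. The module is installed in compiled form; this text tells all that it offers.
- The arm moves only by the tool send_rows, never from a script. Its argument "plan" is a list that holds one entry, the list of rows, each a list of 4 numbers: the shift along the tool's x, y, z in cm, then the turn about the tool's z in rad. In form: [[[dx, dy, dz, spin], ...]]. A call has exactly 10 rows; each row is the pose to reach, as a shift and turn from the pose commanded when the call began, along the tool's axes at that moment; what a row does not reach only later rows make up. A row lasts 1/12 s, in which the tool goes at most 41.7 mm and 7.16 degrees, less where a joint would pass 70% of its speed; a pose out of reach is approached as far as the arm can. A call with a gripper value outside its range is refused whole. "hand" is the finger opening in cm, from 0 to 8.54, set as the call begins (left out, the last holds). The fingers move at their own pace and stop on an object; "squeeze" is the grip in N (left out, the last holds). Time passes only in rows, so rows that repeat a pose let the fingers close, or fill a call up. It gives the time, the measured TCP pose, the force, the opening and the grip force at its end, in the units of the state.
- robot.observe(): the state, without advancing time (a new reading comes with each control period).
- vision.capture(name): name is "scene" or "top"; returns a dict with "frame" (400x640x3 uint8, red, green, blue), "depth" (400x640 float32, m along the optical axis (not along the pixel's ray), 0 where there is no reading), "intrinsics" (3x3 intrinsics, pixels), "k1" (the pictures are not rectified: a ray, as slopes to the right and down, at radius r is drawn at 1 + k1 r^2 times it, then the intrinsics apply), "pose" (4x4, takes a point from camera to world coordinates). Camera axes: x right, y down, z forward; pixel columns grow to the right and rows downward; lengths in m; the calibration is good to about 2 mm. A picture is of the moment at which its call begins.
- robot.hand_in(): hands the job in; it is judged then, once.
Trained networks look in the newest picture that a camera, given by its name, has taken for a name from the list of things; names that differ only in an ending like _2 or _b are one class to them, and where a whole thing is asked for, a point or a joint stands for the part that bears it (a point fixed in the world has none). Each returns a list of dicts, best first, with "score" (0 to 1); they miss things now and then, are a little off and sometimes report something else, mostly with a low value. They report only what shows in the picture. A call takes as long as a camera call. They do not tell look-alikes from the thing itself.
- vision.boxes_of(camera, label): "centre" ([x, y, z] in m, in world coordinates, good to about 4 mm: the middle of the surface that is visible of it).
The state is a dict: "t": time; "q": joint angles; "dq": joint speeds; "effort": joint torques, N m; "tcp_pos": TCP position; "tcp_rot": TCP orientation; "ft_force": force on the tool from outside, world axes, zero at the start; "wrist_torque": the same for the moment, N m; "width": finger opening in m; "gripper_force": force on a finger pad.
Only numpy, scipy, OpenCV 4.12 (cv2) and the standard library are available. Lean on these libraries where they do the work, as an engineer would, in place of code of your own. Each camera call takes 0.05 s, during which the arm holds its last target. There are 200 camera calls.

TASK

The sample carousel on the bench is pinned at its first station. Pull up its spring index pin by the red knob, turn the carousel anticlockwise (seen from above) and let the pin spring fully home in the next hole, so that the carousel is locked there. Feel for the hole and turn gently, never forcing the pin against the ring; keep the three sample tins standing in their pockets and leave everything else on the bench alone.

Things in the scene. Friction and masses are not known exactly. Their poses are not given: they have to be found in the camera images.
- carousel_base: Fixed base of the sample carousel: blue disc 350 mm across, 18 mm high. On it a partial index ring, its track 132 to 168 mm from the axis, its top 30 mm above the bench: grey steel at the first hole, an aluminium shoe onwards. Origin on the carousel's vertical axis at bench level; z up.
- first_hole (a point): Mouth of the first hole (brass block), 150 mm from the axis, 30 mm up. The next hole (brass block on the aluminium shoe) lies 40 to 56 degrees anticlockwise along the same circle: the shoe is set by hand and not reported, so see or feel for it. Holes are round, 13 mm across. The track is smooth (0.5 mm step at most) and runs 35 degrees beyond the next hole.
- turntable (a joint): Angle of the turntable about its vertical axis, rad: 0 with the pin at the first hole, growing anticlockwise from above; stops at -0.25 and 1.3. White disc 244 mm across, top 44 mm above the bench, with a 34 mm wide arm out over the ring; carries pin and tins. Turns with about 1 N at the knob plus the pin's light rubbing, and stays where left.
- index_pin (a joint): Lift of the spring index pin, m: 0 fully home in a hole, 0.010 when its tip rests on the ring's top, 0.024 fully drawn. A spring pushes it down, 5 N at 0 rising to 11 N at 0.024. The steel pin is 9 mm thick with a round tip and has 2 mm play each way in a hole; it cannot be parked in the drawn position.
- knob (a point): Centre of the red knob on the index pin: upright cylinder 28 mm across, 26 mm high, its centre 77 mm above the bench when home, 150 mm from the carousel's axis; rises with the pin. Below it a steel barrel 22 mm across (44 to 62 mm up), part of the turntable. Pushing the knob sideways turns the carousel.
- tin_green: Closed aluminium sample tin with green lid, 62 mm across, 60 mm high, loose in a pocket of the turntable (a rim 8 mm high, 68 mm inside; pocket centre 78 mm from the axis). Origin at the centre of its underside, 44 mm above the bench; z up.
- tin_yellow: The same with a yellow lid.
- tin_blue: The same with a blue lid.
- bowl: Green plastic bowl, 160 mm across, 60 mm high, on a white bench balance; leave alone. Origin at the centre of its underside.
- sample_tray: Open wooden sample tray 200 x 260 x 70 mm; leave alone. Origin at the centre of its underside.
- steel_box: Open steel box 120 x 180 x 60 mm; leave alone. Origin at the centre of its underside.
- brush: Hand brush lying on the bench; leave alone. Origin near its middle, underneath.
- sieve: Brass sieve ring 150 mm across, 45 mm high; leave alone. Origin at the centre of its underside.
There are look-alikes about, which are no part of the job. Leave any purple or white look-alike of the tin_green alone.

How it is judged:
By the outcome, as a careful person would: the job done as asked, in the order asked, and still so for the second after the job is handed in, with the robot touching nothing.
It also fails if it takes over 48 s, if anything falls off the work surface, if the arm or the gripper's body presses on something with over 40 N, if the wrist force passes 120 N, or if a joint passes its speed limit or range.

## Working session

There is one attempt and no reset: what is moved stays moved. The work goes in short steps, Python scripts to look and compute and a tool call to move; the robot and the scene stay as the last step left them, time stands still between calls to the robot, and variables do not carry over. Pictures are saved under pics/ and viewed, at most 10 in all, crops included, and the job is handed in when it is done.

Besides the shell and the picture viewer there is one more tool, called after ">>>" as name([rows], argument=value, ...), one row to a line, values as JSON. send_rows: Moves the arm, as the interface text tells. Its arguments: {"type":"object","properties":{"plan":{"type":"array","items":{"type":"array","items":{"type":"array","items":{"type":"number"}}}},"hand":{"type":"number"},"squeeze":{"type":"number"}},"required":["plan"]}

```bash
mkdir -p pics; cat > h.py <<'E'
import numpy as np, cv2
from plant import robot, vision
def cap(n,fn=None):
    c=vision.capture(n)
    if fn: cv2.imwrite('pics/'+fn,c['frame'][:,:,::-1])
    return c
def world(c):
    K,k1,d,T=c['intrinsics'],c['k1'],c['depth'],c['pose']
    v,u=np.mgrid[0:400,0:640].astype(float)
    p=cv2.undistortPoints(np.stack([u.ravel(),v.ravel()],1)[:,None],K,np.array([k1,0,0,0.]))[:,0]
    z=d.ravel()
    P=np.stack([p[:,0]*z,p[:,1]*z,z],1)@T[:3,:3].T+T[:3,3]
    P[z==0]=np.nan
    return P.reshape(400,640,3)
E
python3 - <<'E'
from h import *
np.set_printoptions(precision=4,suppress=True)
for n in ['top','scene']:
    c=cap(n,n+'1.png'); np.savez(n+'1.npz',**c); print(n,c['pose'])
    for l in ['knob','carousel_base','tin_green','tin_yellow','tin_blue','first_hole']:
        try: print(l,[(np.round(b['centre'],3),round(b['score'],2)) for b in vision.boxes_of(n,l)[:3]])
        except Exception as e: print(l,e)
s=robot.observe(); print({k:np.round(v,3) for k,v in s.items()}, robot.tip_extent)
E
```

```text
top [[-0.0033 -0.9985  0.0546  0.3824]
 [-1.      0.003  -0.0051  0.0126]
 [ 0.0049 -0.0546 -0.9985  1.9719]
 [ 0.      0.      0.      1.    ]]
knob [(array([0.546, 0.167, 0.091]), 0.39)]
carousel_base [(array([0.709, 0.008, 0.099]), 0.63), (array([0.646, 0.065, 0.027]), 0.61), (array([ 0.458, -0.49 ,  0.008]), 0.43)]
tin_green [(array([0.778, 0.35 , 0.062]), 0.82), (array([0.702, 0.12 , 0.105]), 0.56), (array([0.642, 0.074, 0.044]), 0.51)]
tin_yellow [(array([0.708, 0.006, 0.102]), 0.78)]
tin_blue [(array([0.599, 0.002, 0.108]), 0.82)]
first_hole [(array([0.647, 0.068, 0.032]), 0.87), (array([0.542, 0.171, 0.09 ]), 0.65)]
scene [[-0.7357  0.5225 -0.4309  1.2679]
 [ 0.6773  0.5705 -0.4646  0.8282]
 [ 0.0031 -0.6337 -0.7736  1.4734]
 [ 0.      0.      0.      1.    ]]
knob [(array([0.548, 0.173, 0.091]), 0.59), (array([0.665, 0.1  , 0.03 ]), 0.31)]
carousel_base [(array([0.668, 0.1  , 0.032]), 0.84)]
tin_green [(array([0.782, 0.362, 0.062]), 0.92), (array([0.719, 0.134, 0.102]), 0.58), (array([0.301, 0.236, 0.057]), 0.55)]
tin_yellow [(array([0.716, 0.025, 0.102]), 0.78)]
tin_blue [(array([0.606, 0.021, 0.104]), 0.72)]
first_hole [(array([0.667, 0.1  , 0.028]), 0.94)]
{'t': np.float64(0.7), 'q': array([-1.011,  0.501, -0.427,  1.55 ,  0.221,  1.138, -0.21 ]), 'dq': array([ 0.001, -0.003,  0.   ,  0.001,  0.001,  0.001,  0.001]), 'effort': array([  0.001, -56.919,  -5.808, -28.128,   0.013,   0.002,   0.   ]), 'tcp_pos': array([0.19 , 0.622, 0.248]), 'tcp_rot': array([-0.   ,  0.148,  0.989,  0.   ]), 'ft_force': array([ 0.573,  0.89 , -0.046]), 'wrist_torque': array([ 0.007,  0.024, -0.003]), 'gripper_force': np.float64(0.0), 'width': np.float64(0.085)} 0.017
```

```bash
python3 - <<'E'
import cv2
a=cv2.imread('pics/top1.png');b=cv2.imread('pics/scene1.png')
cv2.imwrite('pics/both.png',cv2.resize(a,(800,500)))
E
```

```text
(no output)
```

View pics/both.png

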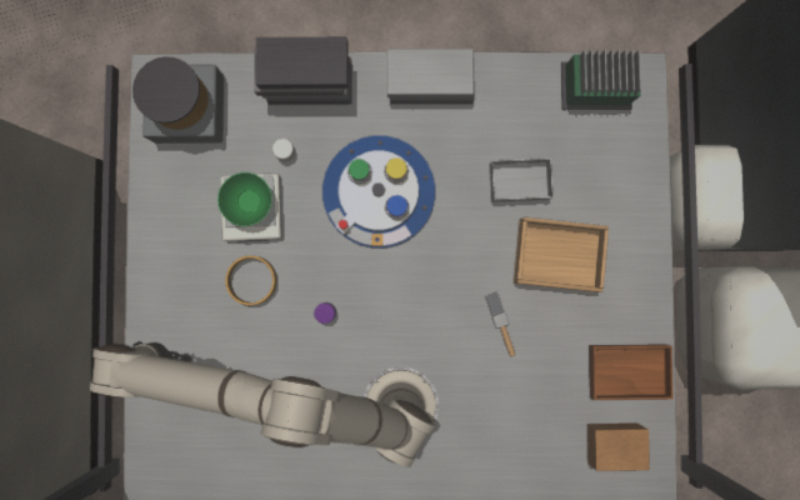

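View pics/scene1.png

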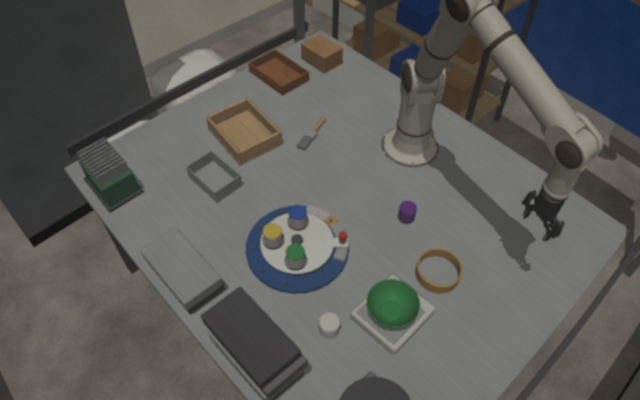

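The top picture shows the carousel at about (378,190), the red knob at (343,224) and the next brass block at (377,239), with everything else well clear. In the scene picture the knob is at (342,237) and the brass block at (331,219). Next I'll measure these positions precisely.

```bash
cat > m.py <<'E'
from h import *
np.set_printoptions(precision=4,suppress=True)
def atz(c,uv,z):
    p=cv2.undistortPoints(np.array(uv,float).reshape(-1,1,2),c['intrinsics'],np.array([c['k1'],0,0,0.]))[:,0]
    r=np.c_[p,np.ones(len(p))]@c['pose'][:3,:3].T; o=c['pose'][:3,3]
    return o+r*((z-o[2])/r[:,2])[:,None]
def circ(p):
    A=np.c_[2*p,np.ones(len(p))]; s=np.linalg.lstsq(A,(p**2).sum(1),rcond=None)[0]; return s[:2],np.sqrt(s[2]+s[0]**2+s[1]**2)
E
python3 - <<'E'
from m import *
for n in ['top','scene']:
    c=dict(np.load(n+'1.npz')); W=world(c); hsv=cv2.cvtColor(c['frame'],cv2.COLOR_RGB2HSV).astype(int)
    H,S,V=hsv[...,0],hsv[...,1],hsv[...,2]
    near=np.hypot(W[...,0]-.64,W[...,1]-.065)<.2
    blue=near&(H>100)&(H<125)&(S>110)&(W[...,2]<.03)
    # outer edge: farthest blue per angle bin
    v,u=np.nonzero(blue); P=atz(c,np.c_[u,v],.018)[:,:2]; ce=np.median(P,0)
    ce=(P.max(0)+P.min(0))/2
    for _ in range(5):
        a=np.arctan2(*(P-ce).T[::-1]); r=np.hypot(*(P-ce).T); E=[]
        for k in np.arange(-np.pi,np.pi,.1):
            m=(a>=k)&(a<k+.1)
            if m.sum()>3:
                i=np.flatnonzero(m)[np.argmax(r[m])]; E.append(P[i])
        E=np.array(E); cf,R=circ(E); res=np.abs(np.hypot(*(E-cf).T)-R); cf,R=circ(E[res<.006]); ce=cf
    print(n,'base',ce,R,len(E))
    red=near&((H<8)|(H>172))&(S>130); v,u=np.nonzero(red); 
    print('red n',len(u),'px',u.mean(),v.mean(),'depthpt',np.nanmedian(W[red],0),'top z',np.nanpercentile(W[red][:,2],90))
    k=atz(c,[[u.mean(),v.mean()]],.09 if n=='top' else .08)[0,:2]; print('knob',k,np.hypot(*(k-ce)),np.degrees(np.arctan2(*(k-ce)[::-1])))
    br=near&(H>10)&(H<28)&(S>110)&(W[...,2]<.045)
    nn,L,st,cc=cv2.connectedComponentsWithStats(br.astype(np.uint8))
    for i in range(1,nn):
        if st[i,4]>5:
            b=atz(c,[cc[i]],.03)[0,:2]; print('brass',st[i,4],cc[i],b,np.hypot(*(b-ce)),np.degrees(np.arctan2(*(b-ce)[::-1])))
    f=c['frame'];u0,v0=(225,95) if n=='top' else (235,190)
    cv2.imwrite(f'pics/crop_{n}.png',cv2.resize(f[v0:v0+115,u0:u0+150,::-1],None,fx=5,fy=5,interpolation=cv2.INTER_CUBIC))
E
```

```text
top base [0.6558 0.0657] 0.16925424169356987 45
red n 30 px 274.0 179.33333333333334 depthpt [0.5476 0.1692 0.0903] top z 0.09728562553927182
knob [0.5464 0.1691] 0.15050805812440768 136.60580546926388
brass 47 [301.234  191.6809] [0.5042 0.0705] 0.1516287522268011 178.19895626524487
scene base [0.6556 0.0647] 0.169985125808239 42
red n 45 px 342.3777777777778 235.82222222222222 depthpt [0.55   0.1711 0.0908] top z 0.09606317125279173
knob [0.5447 0.1661] 0.15026479575650892 137.57303241050286
brass 35 [330.1714 219.6571] [0.5023 0.0649] 0.15339248950585138 179.93652328640377
```

View pics/crop_top.png

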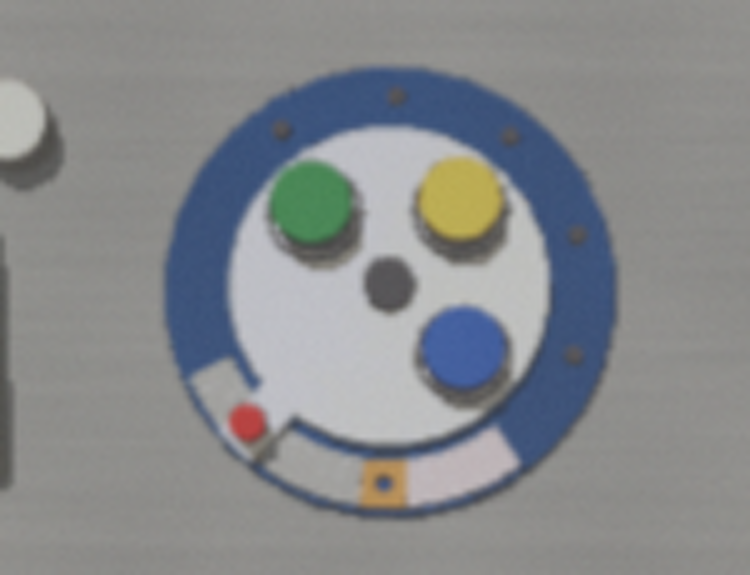

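The crop shows the knob at (247,423), the hole in the second brass block at (384,483), and the three tins in their pockets. The knob is at about 137° on the circle and the next hole at about 179°, so the turn is roughly 42°. Moving above the knob.

```bash
cat > g.py <<'E'
from m import *
from scipy.spatial.transform import Rotation as Ro
AX=np.array([.6557,.0652]); 
def shift(target,yaw):  # yaw = world angle (deg) of tool y
    s=robot.observe(); q=s['tcp_rot']; M=Ro.from_quat(q,scalar_first=True).as_matrix()
    y=np.degrees(np.arctan2(M[1,1],M[0,1]))
    return (M.T@(np.array(target)-s['tcp_pos'])*100).round(2), np.radians(-((yaw-y+180)%360-180)).round(3)
def st():
    s=robot.observe(); print({k:np.round(s[k],4) for k in ['t','tcp_pos','tcp_rot','ft_force','wrist_torque','width','gripper_force']})
E
python3 - <<'E'
from g import *
k=AX+.15*np.array([np.cos(np.radians(137.1)),np.sin(np.radians(137.1))]);print(k)
print(shift([*k,.2],47.1)); st()
E
```

```text
[0.5458 0.1673]
(array([-47.3 , -33.04,   4.83]), np.float64(0.452))
{'t': np.float64(0.7), 'tcp_pos': array([0.1901, 0.6216, 0.2484]), 'tcp_rot': array([-0.    ,  0.1479,  0.989 ,  0.    ]), 'ft_force': array([ 0.5734,  0.8898, -0.046 ]), 'wrist_torque': array([ 0.0069,  0.0239, -0.0026]), 'width': np.float64(0.0852), 'gripper_force': np.float64(0.0)}
```

>>> send_rows([
  [[-2,-1.4,0,0.02],[-5,-3.5,0,0.06],[-8,-5.6,0,0.11],[-11,-7.7,0,0.16],[-14,-9.8,0,0.2],[-17,-11.9,0,0.25],[-20,-14,0,0.3],[-23,-16,0,0.35],[-26,-18.2,0,0.4],[-29,-20.3,0,0.452]],
], hand=6.5)

```text
t: 1.53
tcp_pos: [0.4089, 0.3411, 0.2487]
tcp_rot: [0.0, 0.367, 0.93, 0.0]
ft_force: [0.5, 0.0, 0.1]
width: 0.0647
gripper_force: 0.0
```

```bash
python3 - <<'E'
from g import *
print(shift([.5458,.1673,.2],47.1)); st()
E
```

```text
(array([-21.87,  -3.36,   4.86]), np.float64(-0.002))
{'t': np.float64(1.5333), 'tcp_pos': array([0.4089, 0.3411, 0.2487]), 'tcp_rot': array([0.0002, 0.3668, 0.9303, 0.0003]), 'ft_force': array([0.5258, 0.0376, 0.1469]), 'wrist_torque': array([ 0.0587, -0.0345, -0.033 ]), 'width': np.float64(0.0647), 'gripper_force': np.float64(0.0)}
```

>>> send_rows([
  [[-3,-0.5,0,0],[-6,-0.9,1,0],[-9,-1.4,2.5,0],[-12,-1.8,4,0],[-15,-2.3,5.5,0],[-18,-2.8,7,0],[-20.5,-3.2,8.5,0],[-21.87,-3.36,10,0],[-21.87,-3.36,10.8,0],[-21.87,-3.36,10.8,0]],
])

```text
t: 2.37
tcp_pos: [0.5442, 0.1681, 0.1383]
tcp_rot: [-0.002, 0.367, 0.93, -0.001]
ft_force: [-0.6, 0.9, -0.0]
width: 0.0652
gripper_force: 0.0
```

```bash
python3 - <<'E'
from g import *
print(shift([.5458,.1673,.08],47.1)); st()
c=cap('scene'); f=c['frame']
cv2.imwrite('pics/s2.png',cv2.resize(f[170:285,250:400,::-1],None,fx=5,fy=5,interpolation=cv2.INTER_CUBIC))
E
```

```text
(array([-0.19,  0.07,  5.83]), np.float64(-0.002))
{'t': np.float64(2.3667), 'tcp_pos': array([0.5442, 0.1681, 0.1383]), 'tcp_rot': array([-0.0015,  0.3666,  0.9304, -0.0011]), 'ft_force': array([-0.5617,  0.8835, -0.0339]), 'wrist_torque': array([ 0.0393,  0.0515, -0.0075]), 'width': np.float64(0.0652), 'gripper_force': np.float64(0.0)}
```

View pics/s2.png

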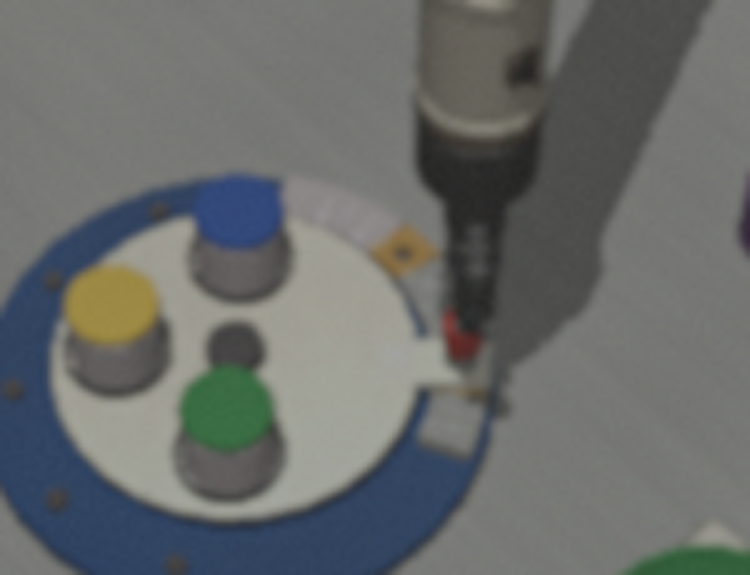

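The gripper is above the knob at crop (460,335), with the fingers lined up along the direction of turning. Descending, then closing.

>>> send_rows([
  [[-0.1,0,0.8,0],[-0.15,0,1.6,0],[-0.15,0,2.4,0],[-0.15,0,3.2,0],[-0.15,0,4,0],[-0.15,0,4.6,0],[-0.15,0,5.1,0],[-0.15,0,5.5,0],[-0.15,0,5.6,0],[-0.15,0,5.6,0]],
])

```text
t: 3.25
tcp_pos: [0.5463, 0.1681, 0.0839]
tcp_rot: [-0.0, 0.366, 0.931, -0.0]
ft_force: [0.2, -0.6, -0.0]
width: 0.0653
gripper_force: 0.0
```

>>> send_rows([
  [[0,0,0,0],[0,0,0,0],[0,0,0,0],[0,0,0,0],[0,0,0,0],[0,0,0,0],[0,0,0,0],[0,0,0,0],[0,0,0,0],[0,0,0,0]],
], hand=3.2, squeeze=30)

```text
t: 4.08
tcp_pos: [0.5464, 0.1682, 0.0843]
tcp_rot: [-0.0, 0.366, 0.931, 0.0]
ft_force: [0.4, 0.8, -0.2]
width: 0.0323
gripper_force: 0.0
```

```bash
python3 - <<'E'
from g import *
print(shift([.5458,.1673,.082],47.1)); st()
E
```

```text
(array([-0.01, -0.11,  0.23]), np.float64(0.0))
{'t': np.float64(4.0833), 'tcp_pos': array([0.5464, 0.1682, 0.0843]), 'tcp_rot': array([-0.    ,  0.3657,  0.9307,  0.    ]), 'ft_force': array([ 0.4145,  0.809 , -0.2054]), 'wrist_torque': array([ 0.0514, -0.0139, -0.0008]), 'width': np.float64(0.0323), 'gripper_force': np.float64(0.0)}
```

>>> send_rows([
  [[0,0,0,0],[0,0,0,0],[0,0,0,0],[0,0,0,0],[0,0,0,0],[0,0,0,0],[0,0,0,0],[0,0,0,0],[0,0,0,0],[0,0,0,0]],
], hand=2.2, squeeze=40)

```text
t: 4.92
tcp_pos: [0.5467, 0.1684, 0.0846]
tcp_rot: [0.0, 0.366, 0.931, 0.0]
ft_force: [-1.1, 0.8, 5.9]
width: 0.0267
gripper_force: 39.5
```

```bash
python3 - <<'E'
from g import *
st()
E
```

```text
{'t': np.float64(4.9167), 'tcp_pos': array([0.5467, 0.1684, 0.0846]), 'tcp_rot': array([0.0002, 0.3656, 0.9308, 0.0003]), 'ft_force': array([-1.0795,  0.8006,  5.9182]), 'wrist_torque': array([0.2957, 0.0071, 0.0013]), 'width': np.float64(0.0267), 'gripper_force': np.float64(39.527)}
```

>>> send_rows([
  [[0,0,-0.2,0],[0,0,-0.4,0],[0,0,-0.6,0],[0,0,-0.8,0],[0,0,-1.0,0],[0,0,-1.2,0],[0,0,-1.4,0],[0,0,-1.6,0],[0,0,-1.7,0],[0,0,-1.7,0]],
])

```text
t: 5.75
tcp_pos: [0.546, 0.1677, 0.1012]
tcp_rot: [-0.0, 0.366, 0.931, -0.0]
ft_force: [2.4, -0.3, -9.5]
width: 0.0268
gripper_force: 39.9
```

```bash
python3 - <<'E'
from g import *
st()
c=cap('scene'); f=c['frame']
cv2.imwrite('pics/s3.png',cv2.resize(f[200:260,300:380,::-1],None,fx=8,fy=8,interpolation=cv2.INTER_CUBIC))
E
```

```text
{'t': np.float64(5.75), 'tcp_pos': array([0.546 , 0.1677, 0.1012]), 'tcp_rot': array([-0.0003,  0.3658,  0.9307, -0.0004]), 'ft_force': array([ 2.3677, -0.2542, -9.5425]), 'wrist_torque': array([-0.0172, -0.4962,  0.197 ]), 'width': np.float64(0.0268), 'gripper_force': np.float64(39.9221)}
```

View pics/s3.png

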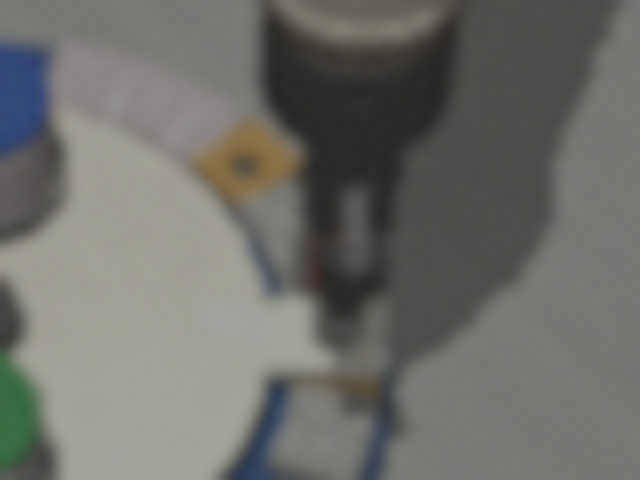

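The vertical force is -9.5 N, which matches a lift of about 17 mm, and the picture shows the knob raised in the fingers. Turning along the arc, first 18°.

>>> send_rows([
  [[0,-0.26,0,-0.017],[-0.02,-0.78,0,-0.052],[-0.06,-1.31,0,-0.087],[-0.11,-1.83,0,-0.122],[-0.19,-2.35,0,-0.157],[-0.28,-2.86,0,-0.192],[-0.38,-3.37,0,-0.227],[-0.51,-3.88,0,-0.262],[-0.66,-4.39,0,-0.297],[-0.73,-4.64,0,-0.314]],
])

```text
t: 6.63
tcp_pos: [0.5196, 0.1288, 0.1012]
tcp_rot: [-0.0, 0.215, 0.977, -0.0]
ft_force: [0.8, 0.7, -10.4]
width: 0.0263
gripper_force: 40.0
```

```bash
cat >> g.py <<'E'
def pol():
    d=robot.observe()['tcp_pos'][:2]-AX; print('pol',np.hypot(*d),np.degrees(np.arctan2(d[1],d[0])))
E
python3 - <<'E'
from g import *
st();pol()
E
```

```text
{'t': np.float64(6.6333), 'tcp_pos': array([0.5196, 0.1288, 0.1012]), 'tcp_rot': array([-0.0003,  0.2147,  0.9767, -0.    ]), 'ft_force': array([  0.7558,   0.6976, -10.3606]), 'wrist_torque': array([ 0.3142, -0.4772,  0.1805]), 'width': np.float64(0.0263), 'gripper_force': np.float64(40.0389)}
pol 0.15022004691110516 154.94341276547522
```

>>> send_rows([
  [[0,-0.26,0,-0.017],[-0.02,-0.78,0,-0.052],[-0.06,-1.31,0,-0.087],[-0.11,-1.83,0,-0.122],[-0.19,-2.35,0,-0.157],[-0.28,-2.86,0,-0.192],[-0.38,-3.37,0,-0.227],[-0.51,-3.88,0,-0.262],[-0.66,-4.39,0,-0.297],[-0.73,-4.64,0,-0.314]],
])

```text
t: 7.47
tcp_pos: [0.5067, 0.0839, 0.1012]
tcp_rot: [-0.0, 0.059, 0.998, 0.0]
ft_force: [1.4, 2.6, -10.2]
width: 0.0264
gripper_force: 40.1
```

```bash
python3 - <<'E'
from g import *
st();pol()
c=cap('scene'); f=c['frame']; np.savez('scene4.npz',**c)
cv2.imwrite('pics/s4.png',cv2.resize(f[180:255,290:390,::-1],None,fx=8,fy=8,interpolation=cv2.INTER_CUBIC))
E
```

```text
{'t': np.float64(7.4667), 'tcp_pos': array([0.5067, 0.0839, 0.1012]), 'tcp_rot': array([-0.0005,  0.0595,  0.9982,  0.    ]), 'ft_force': array([  1.3566,   2.5533, -10.166 ]), 'wrist_torque': array([ 0.4807, -0.1703,  0.1668]), 'width': np.float64(0.0264), 'gripper_force': np.float64(40.0851)}
pol 0.15016860987072966 172.8621020471852
```

View pics/s4.png

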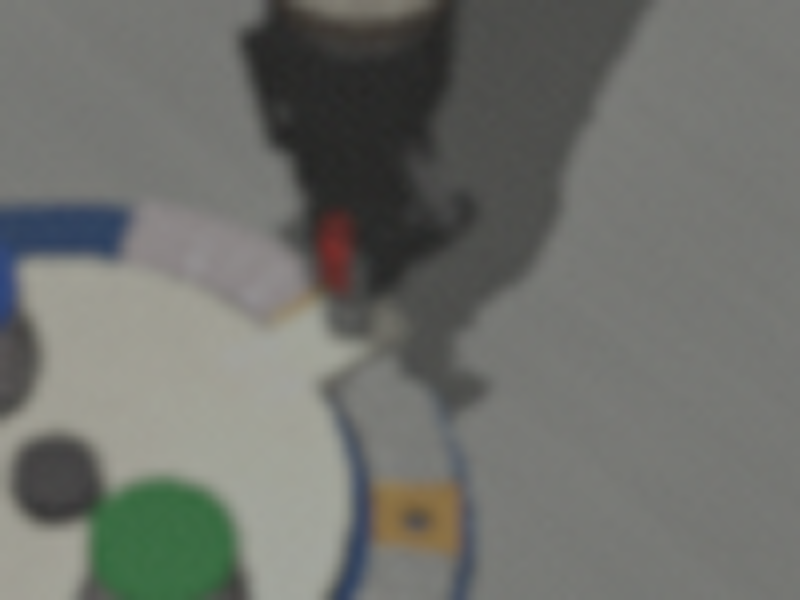

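Here the knob is in the fingers at crop (335,250), and the first brass hole is visible at (417,518), the next block now being partly under the arm. I'll get the exact angle between the two holes from this same camera.

```bash
python3 - <<'E'
from g import *
c=dict(np.load('scene4.npz'))
p=atz(c,[[341.7,244.3],[330.1,219.9]],.03)[:,:2]; print(p)
for ax in (AX,np.array([.6556,.0647]),np.array([.6535,.0645])):
    d=p-ax; print(np.hypot(*d.T),np.degrees(np.arctan2(d[:,1],d[:,0])),np.degrees(2*np.arcsin(np.hypot(*(p[1]-p[0]))/.3)))
E
```

```text
[[0.5446 0.1656]
 [0.5032 0.0655]]
[0.1497 0.1525] [137.9132 179.891 ] 42.32559447647915
[0.15   0.1524] [137.7458 179.703 ] 42.32559447647915
[0.1486 0.1503] [137.1442 179.6226] 42.32559447647915
```

The angle between holes is about 42.3°, so the target is about 179.1° and we are at 172.9°. I'll go 2.3° further, lower the pin to just above the ring, let it rest there, and then nudge it into the hole.

>>> send_rows([
  [[0,-0.15,0,-0.01],[0,-0.3,0,-0.02],[-0.01,-0.45,0,-0.03],[-0.01,-0.6,0,-0.04],[-0.01,-0.6,0.1,-0.04],[-0.01,-0.6,0.2,-0.04],[-0.01,-0.6,0.3,-0.04],[-0.01,-0.6,0.45,-0.04],[-0.01,-0.6,0.6,-0.04],[-0.01,-0.6,0.6,-0.04]],
])

```text
t: 8.35
tcp_pos: [0.5062, 0.078, 0.0949]
tcp_rot: [-0.001, 0.04, 0.999, -0.0]
ft_force: [-3.7, 0.7, -8.6]
width: 0.0268
gripper_force: 40.2
```

```bash
python3 - <<'E'
from g import *
st();pol()
E
```

```text
{'t': np.float64(8.35), 'tcp_pos': array([0.5062, 0.078 , 0.0949]), 'tcp_rot': array([-0.0006,  0.0403,  0.9992, -0.0001]), 'ft_force': array([-3.6822,  0.7423, -8.6175]), 'wrist_torque': array([0.261 , 0.6282, 0.2299]), 'width': np.float64(0.0268), 'gripper_force': np.float64(40.1829)}
pol 0.15008629578591795 175.11267676203585
```

>>> send_rows([
  [[0,0,0,0],[0,0,0,0],[0,0,0,0],[0,0,0,0],[0,0,0.2,0],[0,0,0.4,0],[0,0,0.5,0],[0,0,0.5,0],[0,0,0.5,0],[0,0,0.5,0]],
], hand=3.3)

```text
t: 9.18
tcp_pos: [0.5066, 0.0781, 0.0902]
tcp_rot: [-0.0, 0.04, 0.999, 0.0]
ft_force: [0.1, 0.6, -0.3]
width: 0.0328
gripper_force: 0.0
```

```bash
python3 - <<'E'
from g import *
st();pol()
c=cap('scene'); f=c['frame']; np.savez('scene5.npz',**c)
cv2.imwrite('pics/s5.png',cv2.resize(f[180:255,290:390,::-1],None,fx=8,fy=8,interpolation=cv2.INTER_CUBIC))
E
```

```text
{'t': np.float64(9.1833), 'tcp_pos': array([0.5066, 0.0781, 0.0902]), 'tcp_rot': array([-0.0001,  0.0404,  0.9992,  0.    ]), 'ft_force': array([ 0.0521,  0.5722, -0.2563]), 'wrist_torque': array([ 0.0105, -0.0383, -0.0412]), 'width': np.float64(0.0328), 'gripper_force': np.float64(0.0)}
pol 0.14963346258734841 175.06311200322995
```

View pics/s5.png

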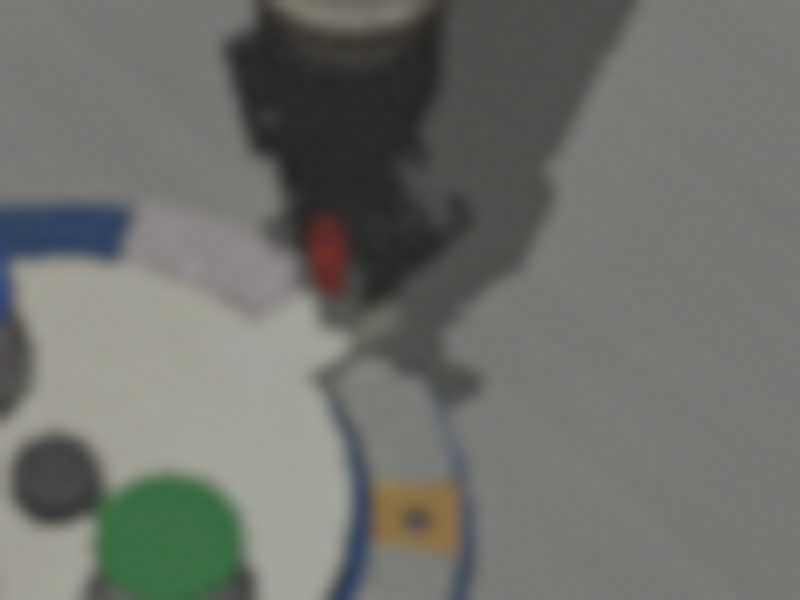

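The knob is at crop (325,255), free between the open fingers, with the pin resting on the ring and no load on the wrist. Nudging it on gently.

>>> send_rows([
  [[0,-0.1,0,-0.007],[0,-0.2,0,-0.013],[0,-0.3,0,-0.02],[0,-0.4,0,-0.027],[-0.01,-0.5,0,-0.033],[-0.01,-0.6,0,-0.04],[-0.02,-0.7,0,-0.047],[-0.02,-0.8,0,-0.053],[-0.03,-0.9,0,-0.06],[-0.03,-0.9,0,-0.06]],
])

```text
t: 10.07
tcp_pos: [0.5062, 0.0685, 0.0903]
tcp_rot: [-0.0, 0.01, 1.0, -0.0]
ft_force: [-0.1, 0.6, 0.3]
width: 0.0327
gripper_force: 0.0
```

>>> send_rows([
  [[0,-0.03,0,-0.002],[0,-0.06,0,-0.004],[0,-0.09,0,-0.006],[0,-0.12,0,-0.008],[0,-0.15,0,-0.01],[0,-0.18,0,-0.012],[0,-0.21,0,-0.014],[0,-0.24,0,-0.016],[0,-0.24,0,-0.016],[0,-0.24,0,-0.016]],
])

```text
t: 10.9
tcp_pos: [0.5062, 0.0666, 0.0903]
tcp_rot: [-0.0, 0.002, 1.0, -0.0]
ft_force: [-0.1, 0.3, 0.6]
width: 0.0326
gripper_force: 0.3
```

```bash
cat > k.py <<'E'
from g import *
def knobz(fn=None):
    c=cap('scene'); f=c['frame']; W=world(c); hsv=cv2.cvtColor(f,cv2.COLOR_RGB2HSV).astype(int); H,S,V=hsv[...,0],hsv[...,1],hsv[...,2]
    red=((H<8)|(H>172))&(S>130)&(np.hypot(W[...,0]-AX[0],W[...,1]-AX[1])<.2)
    v,u=np.nonzero(red); z=W[red][:,2]
    print('red',len(u),'u',u.mean(),'v range',v.min(),v.max(),v.mean(),'z',np.nanpercentile(z,[10,50,90]),'xy',np.nanmedian(W[red],0)[:2])
    if fn: cv2.imwrite('pics/'+fn,cv2.resize(f[180:255,290:390,::-1],None,fx=8,fy=8,interpolation=cv2.INTER_CUBIC))
E
python3 - <<'E'
from k import *
st();pol();knobz()
E
```

```text
{'t': np.float64(10.9), 'tcp_pos': array([0.5062, 0.0666, 0.0903]), 'tcp_rot': array([-0.    ,  0.0024,  1.    , -0.    ]), 'ft_force': array([-0.1459,  0.3019,  0.5769]), 'wrist_torque': array([ 0.1391, -0.1175,  0.0043]), 'width': np.float64(0.0326), 'gripper_force': np.float64(0.3016)}
pol 0.14949539949888327 179.4600917392442
red 21 u 328.9047619047619 v range 208 215 210.9047619047619 z [0.0776 0.09   0.0946] xy [0.5111 0.0667]
```

>>> send_rows([
  [[0,-0.03,0,-0.002],[0,-0.06,0,-0.004],[0,-0.09,0,-0.006],[0,-0.12,0,-0.008],[0,-0.15,0,-0.01],[0,-0.18,0,-0.012],[0,-0.21,0,-0.014],[0,-0.21,0,-0.014],[0,-0.21,0,-0.014],[0,-0.21,0,-0.014]],
])

```text
t: 11.78
tcp_pos: [0.5063, 0.0651, 0.0903]
tcp_rot: [0.0, -0.005, 1.0, 0.0]
ft_force: [1.4, 3.5, -1.2]
width: 0.0328
gripper_force: 1.7
```

```bash
python3 - <<'E'
from k import *
st();pol();knobz('s6.png')
E
```

```text
{'t': np.float64(11.7833), 'tcp_pos': array([0.5063, 0.0651, 0.0903]), 'tcp_rot': array([ 0.0001, -0.0048,  1.    ,  0.0003]), 'ft_force': array([ 1.4344,  3.4917, -1.1694]), 'wrist_torque': array([ 0.687 , -0.1462, -0.0249]), 'width': np.float64(0.0328), 'gripper_force': np.float64(1.7284)}
pol 0.14943537096791235 -179.95026268566525
red 22 u 328.54545454545456 v range 207 214 210.54545454545453 z [0.08   0.0901 0.0931] xy [0.513  0.0651]
```

View pics/s6.png

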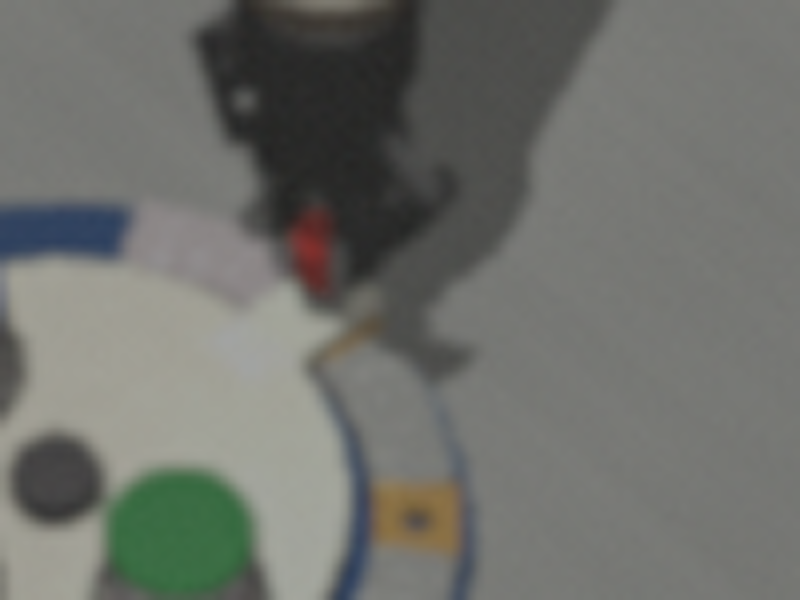

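The knob is at crop (312,250) and not visibly lower yet. A thin brass strip at (350,340) shows behind the arm, so it's still a little short of the hole. Continuing in small steps.

>>> send_rows([
  [[0,-0.02,0,-0.001],[0,-0.04,0,-0.003],[0,-0.06,0,-0.004],[0,-0.08,0,-0.005],[0,-0.1,0,-0.007],[0,-0.1,0,-0.007],[0,-0.1,0,-0.007],[0,-0.1,0,-0.007],[0,-0.1,0,-0.007],[0,-0.1,0,-0.007]],
])

```text
t: 12.67
tcp_pos: [0.5064, 0.0648, 0.0903]
tcp_rot: [0.0, -0.009, 1.0, 0.001]
ft_force: [0.7, 6.6, -1.9]
width: 0.033
gripper_force: 3.1
```

```bash
python3 - <<'E'
from k import *
st();pol();knobz()
E
```

```text
{'t': np.float64(12.6667), 'tcp_pos': array([0.5064, 0.0648, 0.0903]), 'tcp_rot': array([ 0.0003, -0.0086,  1.    ,  0.0007]), 'ft_force': array([ 0.7152,  6.5796, -1.9278]), 'wrist_torque': array([ 1.3066, -0.2137, -0.0403]), 'width': np.float64(0.033), 'gripper_force': np.float64(3.0563)}
pol 0.1493367997524186 -179.8512242586651
red 19 u 328.5263157894737 v range 208 214 210.3684210526316 z [0.0826 0.0888 0.0965] xy [0.5113 0.0645]
```

The knob is now blocked right at the predicted hole angle. I'll back off rather than push, then check the pin's height.

>>> send_rows([
  [[0,0.05,0,0],[0,0.1,0,0],[0,0.15,0,0],[0,0.2,0,0],[0,0.25,0,0],[0,0.3,0,0],[0,0.35,0,0],[0,0.35,0,0],[0,0.35,0,0],[0,0.35,0,0]],
])

```text
t: 13.55
tcp_pos: [0.5059, 0.0667, 0.0902]
tcp_rot: [-0.0, -0.008, 1.0, -0.0]
ft_force: [-0.5, 0.2, 0.1]
width: 0.0331
gripper_force: 0.0
```

```bash
python3 - <<'E'
from k import *
st();pol();knobz()
E
```

```text
{'t': np.float64(13.55), 'tcp_pos': array([0.5059, 0.0667, 0.0902]), 'tcp_rot': array([-0.0002, -0.008 ,  1.    , -0.0002]), 'ft_force': array([-0.48  ,  0.1686,  0.1024]), 'wrist_torque': array([-0.0086,  0.0346,  0.0201]), 'width': np.float64(0.0331), 'gripper_force': np.float64(0.0)}
pol 0.14976391302466618 179.41288525323952
red 26 u 328.6923076923077 v range 207 214 210.6153846153846 z [0.08   0.0904 0.0956] xy [0.5125 0.0646]
```

>>> send_rows([
  [[0,0,0,0],[0,0,0,0],[0,0,0,0],[0,0,-1,0],[0,0,-2.5,0],[0,0,-4.5,0],[2,0,-7,0],[4,0,-9.5,0],[5,0,-11.5,0],[6,0,-12,0]],
], hand=6.0)

```text
t: 14.43
tcp_pos: [0.4471, 0.0666, 0.2141]
tcp_rot: [0.003, -0.008, 1.0, 0.0]
ft_force: [0.5, 0.2, 1.5]
width: 0.0602
gripper_force: 0.0
```

```bash
python3 - <<'E'
from k import *
st();pol();knobz('s7.png')
E
```

```text
{'t': np.float64(14.4333), 'tcp_pos': array([0.4471, 0.0666, 0.2141]), 'tcp_rot': array([ 0.0028, -0.0084,  1.    ,  0.0001]), 'ft_force': array([0.5044, 0.2012, 1.5445]), 'wrist_torque': array([-0.0558, -0.0296,  0.0197]), 'width': np.float64(0.0602), 'gripper_force': np.float64(0.0)}
pol 0.20857963274674526 179.6132431578821
red 41 u 330.2439024390244 v range 207 215 210.6829268292683 z [0.0763 0.0903 0.0949] xy [0.5082 0.069 ]
```

View pics/s7.png

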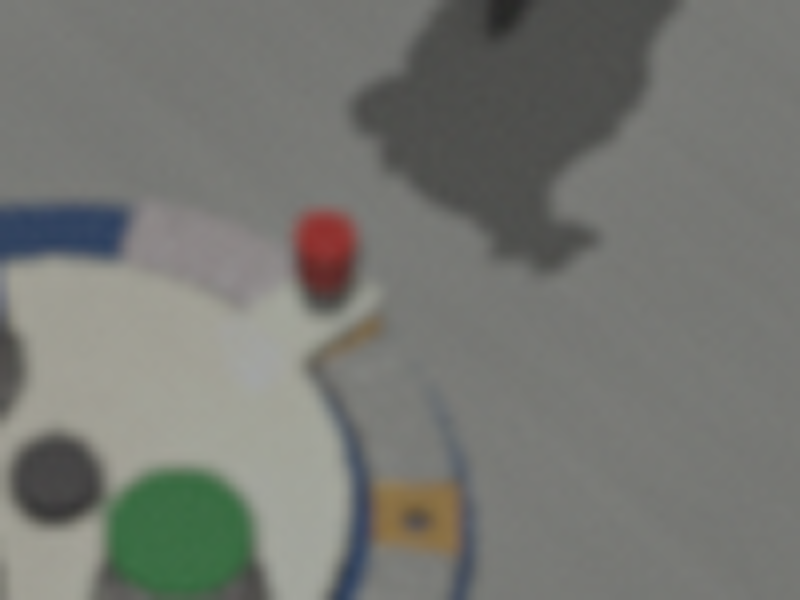

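The knob is fully visible at crop (326,250) and sits low on its barrel. I'll check its height numerically against the home picture.

```bash
python3 - <<'E'
from g import *
def m(c,tag,cam):
    f=c['frame'].astype(float); W=world(c); hsv=cv2.cvtColor(c['frame'],cv2.COLOR_RGB2HSV).astype(int); H,S=hsv[...,0],hsv[...,1]
    red=((H<8)|(H>172))&(S>100)&(np.hypot(W[...,0]-AX[0],W[...,1]-AX[1])<.2)
    v,u=np.nonzero(red); w=(f[...,0]-f[...,1:].mean(-1))[red]; uv=[np.average(u,weights=w),np.average(v,weights=w)]
    z=W[red][:,2]; o=[]
    for zz in (.077,.087):
        p=atz(c,[uv],zz)[0,:2]-AX; o+=[np.hypot(*p)*1e3,np.degrees(np.arctan2(p[1],p[0]))]
    print(tag,cam,len(u),np.round(uv,2),'topz',np.sort(z)[-len(z)//2:].mean(),np.nanmedian(z),'r,ang home/lifted',np.round(o,2))
for n in ('scene','top'):
    m(dict(np.load(n+'1.npz')),'start',n); m(cap(n),'now',n)
E
```

```text
start scene 60 [342.23 235.58] topz 0.09382040992103582 0.0906488929428726 r,ang home/lifted [149.78 138.9  149.16 136.21]
now scene 53 [330.11 210.34] topz 0.09387968229913864 0.09098633264389888 r,ang home/lifted [ 155.58 -178.44  150.03  179.52]
start top 39 [274.04 179.08] topz 0.09358162085825524 0.08981524906998728 r,ang home/lifted [149.96 135.64 150.01 136.1 ]Traceback (most recent call last):
  File "<stdin>", line 11, in <module>
  File "<stdin>", line 5, in m
    raise ZeroDivisionError(
        "Weights sum to zero, can't be normalized")
ZeroDivisionError: Weights sum to zero, can't be normalized
```

>>> send_rows([
  [[0,2,0,0],[0,5,0,0],[0,8,0,0],[0,11,0,0],[0,14,0,0],[0,17,0,0],[0,20,0,0],[0,22,0,0],[0,24,0,0],[0,24,0,0]],
])

```text
t: 15.42
tcp_pos: [0.4412, 0.3112, 0.2095]
tcp_rot: [-0.001, -0.011, 1.0, 0.002]
ft_force: [-0.4, 1.1, 0.6]
width: 0.0597
gripper_force: 0.0
```

```bash
python3 - <<'E'
from g import *
st()
def regs(c,D):
    W=world({**c,'depth':D}); hsv=cv2.cvtColor(c['frame'],cv2.COLOR_RGB2HSV).astype(int); H,S,V=[hsv[...,i] for i in range(3)]
    R=np.hypot(W[...,0]-AX[0],W[...,1]-AX[1]); out={}
    k=np.ones((3,3),np.uint8)
    for n,mk in dict(red=((H<8)|(H>172))&(S>100)&(R<.2),yel=(H>22)&(H<34)&(S>110)&(R<.13)&(W[...,2]>.08)).items():
        z=np.sort(W[mk][:,2]); z=z[~np.isnan(z)]; out[n]=(len(z),np.round(np.percentile(z,[10,30,50,70,90]),4))
        if n=='red':
            v,u=np.nonzero(mk); out['redv']=[(int(vv),int((v==vv).sum()),round(float(np.nanmedian(W[vv,u[v==vv],2])),4)) for vv in np.unique(v)]
    return out
for n in ('scene','top'):
    c=dict(np.load(n+'1.npz')); print(n,'start',regs(c,c['depth']))
    cs=[cap(n) for _ in range(6)]
    D=np.median([x['depth'] for x in cs],0).astype(np.float32); c={**cs[0],'frame':np.mean([x['frame'] for x in cs],0).astype(np.uint8)}
    np.savez(n+'8.npz',**{**c,'depth':D}); print(n,'now',regs(c,D))
a=dict(np.load('scene1.npz'))['frame'];b=dict(np.load('scene8.npz'))['frame']
g=lambda f,u,v:cv2.resize(f[v-20:v+25,u-25:u+25,::-1],None,fx=8,fy=8,interpolation=cv2.INTER_CUBIC)
cv2.imwrite('pics/cmp.png',np.hstack([g(a,342,236),g(b,330,211)]))
E
```

```text
{'t': np.float64(15.4167), 'tcp_pos': array([0.4412, 0.3112, 0.2095]), 'tcp_rot': array([-0.0008, -0.0108,  0.9999,  0.0017]), 'ft_force': array([-0.3672,  1.0509,  0.555 ]), 'wrist_torque': array([0.0263, 0.0001, 0.005 ]), 'width': np.float64(0.0597), 'gripper_force': np.float64(0.0)}
scene start {'red': (60, array([0.0761, 0.0858, 0.0906, 0.0931, 0.096 ])), 'redv': [(232, 5, 0.091), (233, 7, 0.0916), (234, 8, 0.0934), (235, 8, 0.0919), (236, 7, 0.0933), (237, 6, 0.093), (238, 6, 0.0826), (239, 5, 0.0825), (240, 5, 0.0687), (241, 3, 0.0695)], 'yel': (205, array([0.102 , 0.1043, 0.1058, 0.1079, 0.1103]))}
scene now {'red': (53, array([0.0782, 0.0873, 0.0915, 0.093 , 0.0945])), 'redv': [(207, 5, 0.0935), (208, 7, 0.0931), (209, 7, 0.0941), (210, 7, 0.0922), (211, 7, 0.092), (212, 6, 0.0895), (213, 5, 0.0842), (214, 5, 0.0782), (215, 4, 0.0727)], 'yel': (221, array([0.1039, 0.1051, 0.106 , 0.1067, 0.108 ]))}
top start {'red': (39, array([0.0829, 0.0863, 0.0898, 0.0917, 0.096 ])), 'redv': [(176, 3, 0.0915), (177, 5, 0.0956), (178, 7, 0.0869), (179, 7, 0.0858), (180, 7, 0.0912), (181, 6, 0.0931), (182, 4, 0.0836)], 'yel': (202, array([0.0963, 0.1016, 0.1035, 0.1063, 0.1101]))}
top now {'red': (32, array([0.0878, 0.0889, 0.0904, 0.0911, 0.0929])), 'redv': [(188, 4, 0.091), (189, 6, 0.0898), (190, 6, 0.09), (191, 6, 0.0893), (192, 6, 0.0915), (193, 4, 0.0891)], 'yel': (202, array([0.1005, 0.1021, 0.1034, 0.1045, 0.1064]))}
```

View pics/cmp.png

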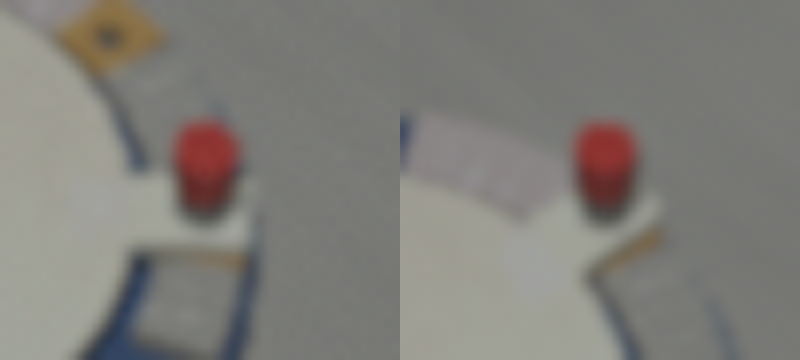

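In the side-by-side picture the knob has the same height and barrel gap as in the start picture, at (205,165) and (605,165). The depth agrees: knob top at 90 mm in both. The pin is home and the arm is clear, so I'm handing in.

```bash
python3 -c "
from plant import robot
print(robot.hand_in())"
```

```text
the job is handed in; nothing more can be done
None
```

I drew the index pin, turned the carousel about 42° anticlockwise and let the pin drop into the next hole; the knob is back at its starting height with the carousel blocked against turning on, the tins I could see were still standing, and the job is handed in with the arm clear (no verdict came back).

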